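# Fit and true the rosettes on an oak frieze rail

## Robot

A 6-joint arm with a two-finger parallel gripper is mounted at the origin on the work surface. World frame = base frame: x ahead of the robot, y to its left, z up, the work surface at z = 0. Lengths are in m, angles in rad, forces in N, time in s.
With the tool pointing down it reaches from about 0.375 to 0.975 m from the base axis. Payload 3.8 kg.
Tool frame: the origin (TCP) lies on the centre line of the jaws, within the pads' length; the fingertips stand 14 mm ahead of it and the grasp point (between the pads) lies 5 mm behind it; z points along the fingers, y is the line along which they close (so a half turn about z gives the same grasp; the last joint's range is limited). The gripper opens to 85 mm and grips with 20 to 120 N. Pads are 22 mm wide; open, the fingers measure 114 mm over their backs; the gripper's body (76 mm by 85 mm) begins 54 mm behind the grasp point. The pads swing forward as they close: fully open they stand 13 mm farther back than shut.
Start: joints at [1.219, 0.264, 1.604, -0, 1.274, -0.037], TCP at [0.209, 0.642, 0.221] pointing down, gripper open.
Joint ranges: [-2.63, 2.63], [-0.94, 2.18], [0.31, 2.57], [-1.31, 4.45], [0, 2.66], [-2.55, 2.55]. Speed limits (rad/s): [2.57, 2.57, 3.14, 3.14, 3.14, 3.14].

## Interface

Orientations are given as a rotation vector (axis times angle).
In Python, from workcell import bot, eyes, spot_in gives the robot as it stands.
- The arm moves only by the tool carry_out, never from a script. Its argument "series" is text: rows parted by semicolons, each of 4 numbers parted by spaces: the shift along the world's x, y, z in m, then the turn about the world's z in degrees. In form: tx ty tz roll; .... A call has 1 to 20 rows; each row shifts and turns the commanded pose from where the row before left it; what a row does not reach is not made up. A row lasts 1/8 s, in which the tool goes at most 62.5 mm and 10.7 degrees, less where a joint would pass 70% of its speed; a pose out of reach is approached as far as the arm can. A call is refused whole if a number of a shift passes 0.0625 or a number of a turn 10.7, either way. A call with a gripper value outside its range is refused whole. "jaw" is the gripper command: -1 is shut, 1 is fully open, values between are in proportion, set as the call begins (left out, the last holds). The fingers move at their own pace and stop on an object; "grip_force" is the grip in N (left out, the last holds). Time passes only in rows, so rows that do not move let the fingers close. It gives the time, the measured TCP pose, the force, the opening and the grip force at its end, in the units of the state.
- bot.read_state(): the state, without advancing time (a new reading comes with each control period).
- eyes.read_camera(name): name is "scene" or "top" or "wrist"; returns (picture, depth): 420x560x3 uint8, blue, green, red; 420x560 float32, m along the optical axis (not along the pixel's ray), 0 where there is no reading.
- eyes.get_calibration(name): a dict with "K" (3x3 intrinsics, pixels), "distortion" ([k1, k2, p1, p2, k3] as OpenCV has them; the pictures are not rectified), "position" and "rotation" of the camera in the world; the wrist camera has in their place "T_tool_cam" (4x4, takes a point from camera to tool coordinates, whose origin is the TCP and whose axes are the flange's). Camera axes: x right, y down, z forward; pixel columns grow to the right and rows downward; lengths in m; the calibration is good to about 2 mm. A picture is of the moment at which its call begins: read the wrist's pose just before it. get_calibration takes no time and is no camera call.
- bot.finish_job(): hands the job in; it is judged then, once.
Trained networks look in the newest picture that a camera, given by its name, has taken for a name from the list of things; names that differ only in an ending like _2 or _b are one class to them, and where a whole thing is asked for, a point or a joint stands for the part that bears it (a point fixed in the world has none). Each returns a list of dicts, best first, with "score" (0 to 1); they miss things now and then, are a little off and sometimes report something else, mostly with a low value. They report only what shows in the picture. A call takes as long as a camera call.
- spot_in(camera, target): "rect" ([centre column, centre row, width, height] in pixels, round what is visible of it).
The state is a dict: "time": time; "q": joint angles; "joint_vel": joint speeds; "joint_torque": joint torques, N m; "tool_pos": TCP position; "tcp_rot": TCP orientation; "wrist_force": force on the tool from outside, world axes, zero at the start; "torque": the same for the moment, N m; "width": opening from 0.0 (shut) to 1.0 (fully open); "grip_force": force on a finger pad.
Only numpy, scipy, OpenCV 4.12 (cv2) and the standard library are available. Lean on these libraries where they do the work, as an engineer would, in place of code of your own. Each camera call takes 0.05 s, during which the arm holds its last target. There are 200 camera calls.

## Task

First lock the rail on its holding board: slide the retaining block's toe under the keeper's lip until it is fully home. Then clear the split rosettes out of the rail into the grey box, fill only the empty recesses with spares from the tray, and turn every rosette in the rail, old ones too, so that it lies flat in its recess with its chalk mark meeting the chalk mark on the rail. Spares not needed stay in (or go back to) the tray, every sound old rosette stays in the rail, and the mallet, gouges, chalk and glue are left where they are.

Things in the scene. Friction and masses are not known exactly. Their poses are not given: they have to be found in the camera images.
- board: fixed plywood holding board, 18 mm thick (own x -80 to 62, y -225 to 285), with the dark oak rail on it. Origin: at bench level under the middle recess; own y along the rail, +x from the robot's side to its back. Rail 90 x 430 mm, top 42 mm above the bench, five round recesses 60 mm wide, 7 deep, 80 apart along y; fence behind it 38 high. Past the rail's +y end: the keeper
- line0 (a point): where the chalk mark of a well-turned rosette seated in recess 0 (counted along the board's +y) lies: 49 mm above the bench, 24 mm along the board's +x from the recess's centre, towards the chalk mark on the rail. The recess floor is 14 mm lower. Axes as the board's
- line1 (a point): where the chalk mark of a well-turned rosette seated in recess 1 (counted along the board's +y) lies: 49 mm above the bench, 24 mm along the board's +x from the recess's centre, towards the chalk mark on the rail. The recess floor is 14 mm lower. Axes as the board's
- line2 (a point): where the chalk mark of a well-turned rosette seated in recess 2 (counted along the board's +y) lies: 49 mm above the bench, 24 mm along the board's +x from the recess's centre, towards the chalk mark on the rail. The recess floor is 14 mm lower. Axes as the board's
- line3 (a point): where the chalk mark of a well-turned rosette seated in recess 3 (counted along the board's +y) lies: 49 mm above the bench, 24 mm along the board's +x from the recess's centre, towards the chalk mark on the rail. The recess floor is 14 mm lower. Axes as the board's
- line4 (a point): where the chalk mark of a well-turned rosette seated in recess 4 (counted along the board's +y) lies: 49 mm above the bench, 24 mm along the board's +x from the recess's centre, towards the chalk mark on the rail. The recess floor is 14 mm lower. Axes as the board's
- pocket (a point): middle of the foot of the keeper pocket's back wall, on the board's top (18 mm above the bench). The pocket runs from there 30 mm towards the board's -x, where it is open, under the lip; 56 mm wide (y, between the rail's end and a cheek), 18 mm high. The lip's top is 52 mm above the bench; in front of it the board is bare
- toe (a point): loose brown wooden retaining block: body 42 x 50 x 24 mm (x, y, z), a toe 15 thick, 50 wide, 31 long at its +x side, and on the body a rib to grip, 36 (x) x 18 (y), 28 high (top 52 above the underside). Origin: middle of the toe's front lower edge, block's axes; rib's middle 52 mm along own -x. Fully home: it is at the point pocket, +x as the board's. 85 to 170 g
- old1_mark (a point): white chalk mark on the rim of an old (very dark) sound rosette: disc 56 mm wide, 14 thick, its lower edge bevelled 3 mm, low petals (3), and mid-face a straight-sided bud 36 long (own x), 16 wide (y), 18 high: grip it across the 16. This point is on the face, 14 above the underside; the disc's centre is 24 mm along own -x (own +x points from centre to mark), z out of the face. 45 g. No reading at the start: absent
- old2_mark (a point): white chalk mark on the rim of an old (very dark) sound rosette: disc 56 mm wide, 14 thick, its lower edge bevelled 3 mm, low petals (3), and mid-face a straight-sided bud 36 long (own x), 16 wide (y), 18 high: grip it across the 16. This point is on the face, 14 above the underside; the disc's centre is 24 mm along own -x (own +x points from centre to mark), z out of the face. 45 g. No reading at the start: absent
- old3_mark (a point): white chalk mark on the rim of an old (very dark) sound rosette: disc 56 mm wide, 14 thick, its lower edge bevelled 3 mm, low petals (3), and mid-face a straight-sided bud 36 long (own x), 16 wide (y), 18 high: grip it across the 16. This point is on the face, 14 above the underside; the disc's centre is 24 mm along own -x (own +x points from centre to mark), z out of the face. 45 g. No reading at the start: absent
- new1_mark (a point): white chalk mark on the rim of a spare (mid-brown oak) rosette: disc 56 mm wide, 14 thick, its lower edge bevelled 3 mm, low petals (3), and mid-face a straight-sided bud 36 long (own x), 16 wide (y), 18 high: grip it across the 16. This point is on the face, 14 above the underside; the disc's centre is 24 mm along own -x (own +x points from centre to mark), z out of the face. 45 g. No reading at the start: absent
- new2_mark (a point): white chalk mark on the rim of a spare (mid-brown oak) rosette: disc 56 mm wide, 14 thick, its lower edge bevelled 3 mm, low petals (3), and mid-face a straight-sided bud 36 long (own x), 16 wide (y), 18 high: grip it across the 16. This point is on the face, 14 above the underside; the disc's centre is 24 mm along own -x (own +x points from centre to mark), z out of the face. 45 g. No reading at the start: absent
- new3_mark (a point): white chalk mark on the rim of a spare (mid-brown oak) rosette: disc 56 mm wide, 14 thick, its lower edge bevelled 3 mm, low petals (3), and mid-face a straight-sided bud 36 long (own x), 16 wide (y), 18 high: grip it across the 16. This point is on the face, 14 above the underside; the disc's centre is 24 mm along own -x (own +x points from centre to mark), z out of the face. 45 g. No reading at the start: absent
- new4_mark (a point): white chalk mark on the rim of a spare (mid-brown oak) rosette: disc 56 mm wide, 14 thick, its lower edge bevelled 3 mm, low petals (3), and mid-face a straight-sided bud 36 long (own x), 16 wide (y), 18 high: grip it across the 16. This point is on the face, 14 above the underside; the disc's centre is 24 mm along own -x (own +x points from centre to mark), z out of the face. 45 g. No reading at the start: absent
- split1: split old (very dark) rosette, one side broken off along a straight, pale face: 54 mm long (x), -27 to +9 in y, 14 thick, the same bud (36 x 16 x 18, along x, standing on the 14 over the origin), no chalk mark. Origin: underside, centre of the former disc; z up. 45 g. No reading at the start: absent
- split2: split old (very dark) rosette, one side broken off along a straight, pale face: 54 mm long (x), -27 to +9 in y, 14 thick, the same bud (36 x 16 x 18, along x, standing on the 14 over the origin), no chalk mark. Origin: underside, centre of the former disc; z up. 45 g. No reading at the start: absent
- tray: fixed shallow wooden tray with the spares, 150 x 160 mm (x, y), 20 mm high, walls and floor 5 mm. Origin: centre of its underside
- box: fixed grey open box for broken pieces, 130 x 130 mm, 45 mm high, walls and floor 5 mm. Origin: centre of its underside
- mallet: carver's mallet standing on its head, 100 mm wide, 257 mm high; leave alone
- gouge1: gouge lying on the bench, brown handle, 236 mm long, 25 mm high; origin mid-handle; leave alone
- gouge2: gouge lying on the bench, dark handle, 226 mm long; origin mid-handle; leave alone
- chalk: stick of white chalk 75 x 11 x 11 mm between tray and box; leave alone
- glue: white glue bottle, 54 mm wide, 130 mm high; leave alone

How it is judged:
On the way, in this order (a step that is already met when the one before it is completed fails the run):
1. the retaining block is fully home under the keeper's lip (distance between toe and pocket below 0.0055 m and angle between the x axis of toe and the x axis of board, either way round below 0.08 rad), for 0.2 s.
2. all five recesses hold a sound rosette, flat and with its mark to the rail's mark (((distance between old1_mark and line0 below 0.0045 m and angle between old1_mark's own z axis and vertical below 0.06 rad) or (distance between old2_mark and line0 below 0.0045 m and angle between old2_mark's own z axis and vertical below 0.06 rad) or (distance between old3_mark and line0 below 0.0045 m and angle between old3_mark's own z axis and vertical below 0.06 rad) or (distance between new1_mark and line0 below 0.0045 m and angle between new1_mark's own z axis and vertical below 0.06 rad) or (distance between new2_mark and line0 below 0.0045 m and angle between new2_mark's own z axis and vertical below 0.06 rad) or (distance between new3_mark and line0 below 0.0045 m and angle between new3_mark's own z axis and vertical below 0.06 rad) or (distance between new4_mark and line0 below 0.0045 m and angle between new4_mark's own z axis and vertical below 0.06 rad)) and ((distance between old1_mark and line1 below 0.0045 m and angle between old1_mark's own z axis and vertical below 0.06 rad) or (distance between old2_mark and line1 below 0.0045 m and angle between old2_mark's own z axis and vertical below 0.06 rad) or (distance between old3_mark and line1 below 0.0045 m and angle between old3_mark's own z axis and vertical below 0.06 rad) or (distance between new1_mark and line1 below 0.0045 m and angle between new1_mark's own z axis and vertical below 0.06 rad) or (distance between new2_mark and line1 below 0.0045 m and angle between new2_mark's own z axis and vertical below 0.06 rad) or (distance between new3_mark and line1 below 0.0045 m and angle between new3_mark's own z axis and vertical below 0.06 rad) or (distance between new4_mark and line1 below 0.0045 m and angle between new4_mark's own z axis and vertical below 0.06 rad)) and ((distance between old1_mark and line2 below 0.0045 m and angle between old1_mark's own z axis and vertical below 0.06 rad) or (distance between old2_mark and line2 below 0.0045 m and angle between old2_mark's own z axis and vertical below 0.06 rad) or (distance between old3_mark and line2 below 0.0045 m and angle between old3_mark's own z axis and vertical below 0.06 rad) or (distance between new1_mark and line2 below 0.0045 m and angle between new1_mark's own z axis and vertical below 0.06 rad) or (distance between new2_mark and line2 below 0.0045 m and angle between new2_mark's own z axis and vertical below 0.06 rad) or (distance between new3_mark and line2 below 0.0045 m and angle between new3_mark's own z axis and vertical below 0.06 rad) or (distance between new4_mark and line2 below 0.0045 m and angle between new4_mark's own z axis and vertical below 0.06 rad)) and ((distance between old1_mark and line3 below 0.0045 m and angle between old1_mark's own z axis and vertical below 0.06 rad) or (distance between old2_mark and line3 below 0.0045 m and angle between old2_mark's own z axis and vertical below 0.06 rad) or (distance between old3_mark and line3 below 0.0045 m and angle between old3_mark's own z axis and vertical below 0.06 rad) or (distance between new1_mark and line3 below 0.0045 m and angle between new1_mark's own z axis and vertical below 0.06 rad) or (distance between new2_mark and line3 below 0.0045 m and angle between new2_mark's own z axis and vertical below 0.06 rad) or (distance between new3_mark and line3 below 0.0045 m and angle between new3_mark's own z axis and vertical below 0.06 rad) or (distance between new4_mark and line3 below 0.0045 m and angle between new4_mark's own z axis and vertical below 0.06 rad)) and ((distance between old1_mark and line4 below 0.0045 m and angle between old1_mark's own z axis and vertical below 0.06 rad) or (distance between old2_mark and line4 below 0.0045 m and angle between old2_mark's own z axis and vertical below 0.06 rad) or (distance between old3_mark and line4 below 0.0045 m and angle between old3_mark's own z axis and vertical below 0.06 rad) or (distance between new1_mark and line4 below 0.0045 m and angle between new1_mark's own z axis and vertical below 0.06 rad) or (distance between new2_mark and line4 below 0.0045 m and angle between new2_mark's own z axis and vertical below 0.06 rad) or (distance between new3_mark and line4 below 0.0045 m and angle between new3_mark's own z axis and vertical below 0.06 rad) or (distance between new4_mark and line4 below 0.0045 m and angle between new4_mark's own z axis and vertical below 0.06 rad))), for 0.2 s.
At the end, for the whole second after the job is handed in: Block home (toe within 5.5 mm of the pocket's back, square within 0.08 rad). Each recess holds a sound rosette lying flat (within 0.06 rad), its chalk mark within 4.5 mm of the recess's line point. All old ones in the rail, split ones in the box, left-over spares in the tray (all of step 1 and all of step 2 and horizontal distance between each of split1, split2 and box below 0.075 m and z of each of split1, split2 in the frame of box below 0.06 m and ((horizontal distance between new1_mark and tray below 0.092 m and z of new1_mark in the frame of tray between 0.0165 and 0.03 m) or (distance between new1_mark and line0 below 0.0045 m and angle between new1_mark's own z axis and vertical below 0.06 rad) or (distance between new1_mark and line1 below 0.0045 m and angle between new1_mark's own z axis and vertical below 0.06 rad) or (distance between new1_mark and line2 below 0.0045 m and angle between new1_mark's own z axis and vertical below 0.06 rad) or (distance between new1_mark and line3 below 0.0045 m and angle between new1_mark's own z axis and vertical below 0.06 rad) or (distance between new1_mark and line4 below 0.0045 m and angle between new1_mark's own z axis and vertical below 0.06 rad)) and ((horizontal distance between new2_mark and tray below 0.092 m and z of new2_mark in the frame of tray between 0.0165 and 0.03 m) or (distance between new2_mark and line0 below 0.0045 m and angle between new2_mark's own z axis and vertical below 0.06 rad) or (distance between new2_mark and line1 below 0.0045 m and angle between new2_mark's own z axis and vertical below 0.06 rad) or (distance between new2_mark and line2 below 0.0045 m and angle between new2_mark's own z axis and vertical below 0.06 rad) or (distance between new2_mark and line3 below 0.0045 m and angle between new2_mark's own z axis and vertical below 0.06 rad) or (distance between new2_mark and line4 below 0.0045 m and angle between new2_mark's own z axis and vertical below 0.06 rad)) and ((horizontal distance between new3_mark and tray below 0.092 m and z of new3_mark in the frame of tray between 0.0165 and 0.03 m) or (distance between new3_mark and line0 below 0.0045 m and angle between new3_mark's own z axis and vertical below 0.06 rad) or (distance between new3_mark and line1 below 0.0045 m and angle between new3_mark's own z axis and vertical below 0.06 rad) or (distance between new3_mark and line2 below 0.0045 m and angle between new3_mark's own z axis and vertical below 0.06 rad) or (distance between new3_mark and line3 below 0.0045 m and angle between new3_mark's own z axis and vertical below 0.06 rad) or (distance between new3_mark and line4 below 0.0045 m and angle between new3_mark's own z axis and vertical below 0.06 rad)) and ((horizontal distance between new4_mark and tray below 0.092 m and z of new4_mark in the frame of tray between 0.0165 and 0.03 m) or (distance between new4_mark and line0 below 0.0045 m and angle between new4_mark's own z axis and vertical below 0.06 rad) or (distance between new4_mark and line1 below 0.0045 m and angle between new4_mark's own z axis and vertical below 0.06 rad) or (distance between new4_mark and line2 below 0.0045 m and angle between new4_mark's own z axis and vertical below 0.06 rad) or (distance between new4_mark and line3 below 0.0045 m and angle between new4_mark's own z axis and vertical below 0.06 rad) or (distance between new4_mark and line4 below 0.0045 m and angle between new4_mark's own z axis and vertical below 0.06 rad)) and ((distance between old1_mark and line0 below 0.0045 m and angle between old1_mark's own z axis and vertical below 0.06 rad) or (distance between old1_mark and line1 below 0.0045 m and angle between old1_mark's own z axis and vertical below 0.06 rad) or (distance between old1_mark and line2 below 0.0045 m and angle between old1_mark's own z axis and vertical below 0.06 rad) or (distance between old1_mark and line3 below 0.0045 m and angle between old1_mark's own z axis and vertical below 0.06 rad) or (distance between old1_mark and line4 below 0.0045 m and angle between old1_mark's own z axis and vertical below 0.06 rad)) and ((distance between old2_mark and line0 below 0.0045 m and angle between old2_mark's own z axis and vertical below 0.06 rad) or (distance between old2_mark and line1 below 0.0045 m and angle between old2_mark's own z axis and vertical below 0.06 rad) or (distance between old2_mark and line2 below 0.0045 m and angle between old2_mark's own z axis and vertical below 0.06 rad) or (distance between old2_mark and line3 below 0.0045 m and angle between old2_mark's own z axis and vertical below 0.06 rad) or (distance between old2_mark and line4 below 0.0045 m and angle between old2_mark's own z axis and vertical below 0.06 rad)) and ((distance between old3_mark and line0 below 0.0045 m and angle between old3_mark's own z axis and vertical below 0.06 rad) or (distance between old3_mark and line1 below 0.0045 m and angle between old3_mark's own z axis and vertical below 0.06 rad) or (distance between old3_mark and line2 below 0.0045 m and angle between old3_mark's own z axis and vertical below 0.06 rad) or (distance between old3_mark and line3 below 0.0045 m and angle between old3_mark's own z axis and vertical below 0.06 rad) or (distance between old3_mark and line4 below 0.0045 m and angle between old3_mark's own z axis and vertical below 0.06 rad))); the robot touches nothing.
It fails at once if mallet is moved by more than 40 mm (distance of mallet from where it was at the start of the episode above 0.04 m).
It fails at once if gouge1 is moved by more than 40 mm (distance of gouge1 from where it was at the start of the episode above 0.04 m).
It fails at once if gouge2 is moved by more than 40 mm (distance of gouge2 from where it was at the start of the episode above 0.04 m).
It fails at once if chalk is moved by more than 40 mm (distance of chalk from where it was at the start of the episode above 0.04 m).
It fails at once if glue is moved by more than 40 mm (distance of glue from where it was at the start of the episode above 0.04 m).
Of old1, old2, old3 only 1 to 3 are there at a start; the rules pass over those that are not, and their reading is None.
Of split1, split2 only 1 to 2 are there at a start; the rules pass over those that are not, and their reading is None.
At some moment in a run one of new1, new2, new3, new4 may be knocked a few centimetres aside while the robot is not near it.
Once in a run the grip may slacken for a moment while it holds something.
It also fails if it takes over 208 s, if anything falls off the work surface, if the arm or the gripper's body presses on something with over 40 N, if the wrist force passes 120 N, or if a joint passes its speed limit or range.

## Working session

There is one attempt and no reset: what is moved stays moved. The work goes in short steps, Python scripts to look and compute and a tool call to move; the robot and the scene stay as the last step left them, time stands still between calls to the robot, and variables do not carry over. Pictures are saved under pics/ and viewed, at most 14 in all, crops included, and the job is handed in when it is done.

Besides the shell and the picture viewer there is one more tool, called as a command line: name --argument value ..., lists and objects as JSON in quotes. carry_out: Moves the arm, as the interface text tells. Its arguments: {"type":"object","properties":{"series":{"type":"string"},"jaw":{"type":"number"},"grip_force":{"type":"number"}},"required":["series"]}

```bash
mkdir -p pics; ls
python3 - <<'E'
from workcell import bot,eyes,spot_in
import cv2,numpy as np
s=bot.read_state();print(s['time'],s['tool_pos'],s['tcp_rot'],s['width'])
for n in ['scene','top']:
    p,d=eyes.read_camera(n);cv2.imwrite(f'pics/{n}0.png',p);np.savez(f'pics/{n}0.npz',p=p,d=d)
    c=eyes.get_calibration(n);print(n,c)
print(eyes.get_calibration('wrist'))
E
```

```text
pics
0.0 [0.20874171 0.6411052  0.21994064] [-0.49244191 -3.10228874  0.00352929] 0.9993133603373905
scene {'K': array([[386.38917086,   0.        , 284.86846747],
       [  0.        , 386.38917086, 203.30961106],
       [  0.        ,   0.        ,   1.        ]]), 'distortion': array([-0.04863117,  0.        ,  0.        ,  0.        ,  0.        ]), 'position': array([ 0.91113961, -0.38049696,  0.87600312]), 'rotation': array([-2.37000259, -1.10025488,  0.33032176])}
top {'K': array([[473.7196624 ,   0.        , 269.55779456],
       [  0.        , 473.7196624 , 203.16003895],
       [  0.        ,   0.        ,   1.        ]]), 'distortion': array([-0.03818745,  0.        ,  0.        ,  0.        ,  0.        ]), 'position': array([ 0.28833796, -0.05109686,  1.49540857]), 'rotation': array([-2.1266016 ,  2.12173156, -0.19221252])}
{'K': array([[293.80389377,   0.        , 280.81069632],
       [  0.        , 293.80389377, 207.02371296],
       [  0.        ,   0.        ,   1.        ]]), 'distortion': array([-0.03027671,  0.        ,  0.        ,  0.        ,  0.        ]), 'T_tool_cam': array([[ 7.16925278e-06, -9.60808905e-01, -2.77211557e-01,
         6.96537624e-02],
       [ 9.99999922e-01, -1.02836346e-04,  3.82290444e-04,
         8.28644840e-04],
       [-3.95815487e-04, -2.77211538e-01,  9.60808829e-01,
        -1.52294465e-01],
       [ 0.00000000e+00,  0.00000000e+00,  0.00000000e+00,
         1.00000000e+00]])}
```

View pics/top0.png

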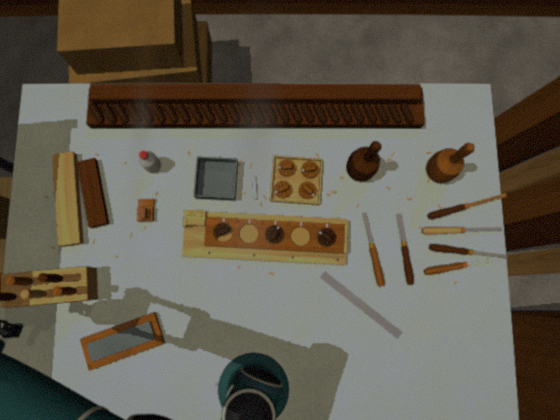

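View pics/scene0.png

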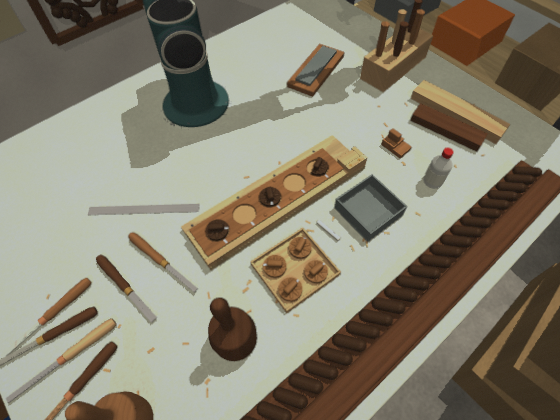

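```bash
cat > h.py <<'E'
from workcell import bot,eyes,spot_in
import cv2,numpy as np
from scipy.spatial.transform import Rotation as R
def campose(n,s=None):
    c=eyes.get_calibration(n)
    if n=='wrist':
        s=s or bot.read_state()
        T=np.eye(4);T[:3,:3]=R.from_rotvec(s['tcp_rot']).as_matrix();T[:3,3]=s['tool_pos']
        return c['K'],c['distortion'],T@c['T_tool_cam']
    T=np.eye(4);T[:3,:3]=R.from_rotvec(c['rotation']).as_matrix();T[:3,3]=c['position']
    return c['K'],c['distortion'],T
def atz(cp,uv,z):   # pixel -> world at height z
    K,D,T=cp
    n=cv2.undistortPoints(np.array(uv,float).reshape(-1,1,2),K,D)[:,0]
    r=np.c_[n,np.ones(len(n))]@T[:3,:3].T
    return T[:3,3]+r*((np.asarray(z)-T[2,3])/r[:,2])[:,None]
def px(cp,X):
    K,D,T=cp;X=np.asarray(X,float).reshape(-1,3)
    r=cv2.Rodrigues(T[:3,:3].T)[0];t=-T[:3,:3].T@T[:3,3]
    return cv2.projectPoints(X,r,t,K,D)[0][:,0]
def cloud(cp,d):
    K,D,T=cp;h,w=d.shape
    uv=np.stack(np.meshgrid(np.arange(w),np.arange(h)),-1).reshape(-1,1,2).astype(float)
    n=cv2.undistortPoints(uv,K,D)[:,0];X=np.c_[n,np.ones(len(n))]*d.reshape(-1,1)
    return (X@T[:3,:3].T+T[:3,3]).reshape(h,w,3)
def ortho(cp,p,x0,x1,y0,y1,z,mm=1.):  # map at height z; up=+x, left=+y
    xs=np.arange(x1,x0,-mm/1000);ys=np.arange(y1,y0,-mm/1000)
    Y,X=np.meshgrid(ys,xs);uv=px(cp,np.c_[X.ravel(),Y.ravel(),np.full(X.size,z)]).reshape(X.shape+(2,)).astype(np.float32)
    return cv2.remap(p,uv[...,0],uv[...,1],cv2.INTER_LINEAR)
E
python3 - <<'E'
from h import *
cp=campose('top')
zz={'board':.042,'box':.045,'tray':.02,'mallet':.1,'toe':.04,'glue':.1,'split1':.05,'old1_mark':.05,'new1_mark':.03,'gouge1':.02,'gouge2':.02,'chalk':.01}
eyes.read_camera('top')
for n,z in zz.items():
    for r in spot_in('top',n)[:6]:
        if r['score']>.15: print(n,round(r['score'],2),np.round(r['rect']),atz(cp,r['rect'][:2],z)[0,:2].round(3))
p=np.load('pics/top0.npz')['p']
cl=cloud(cp,np.load('pics/top0.npz')['d'])
for u,v in [(249,234),(300,236),(236,250),(222,220),(150,280),(298,180),(216,165)]: print(u,v,cl[v,u].round(4))
cv2.imwrite('pics/ort.png',cv2.resize(ortho(cp,p,.33,.7,-.2,.48,.042,1.0),None,fx=1.15,fy=1.15))
E
```

```text
board 0.86 [267. 239. 165.  54.] [ 0.446 -0.039]
box 0.63 [216. 179.  47.  43.] [0.635 0.122]
box 0.36 [307. 171.  20.  14.] [ 0.661 -0.165]
tray 0.85 [296. 179.  55.  50.] [ 0.64  -0.133]
mallet 0.59 [362. 164.  41.  40.] [ 0.668 -0.327]
toe 0.74 [144. 211.  23.  20.] [0.532 0.345]
toe 0.33 [266. 238. 163.  56.] [ 0.448 -0.035]
glue 0.78 [149. 163.  23.  20.] [0.672 0.32 ]
split1 0.45 [223. 231.  20.  14.] [0.469 0.095]
old1_mark 0.65 [145. 210.  25.  22.] [0.533 0.339]
old1_mark 0.58 [273. 233.  19.  20.] [ 0.462 -0.059]
new1_mark 0.73 [405. 248.  17.  72.] [ 0.418 -0.466]
new1_mark 0.49 [307. 188.  18.  13.] [ 0.609 -0.165]
new1_mark 0.29 [267. 238. 165.  56.] [ 0.451 -0.038]
gouge1 0.95 [372. 251.  19.  75.] [ 0.411 -0.366]
gouge1 0.67 [364. 160.  37.  40.] [ 0.703 -0.351]
gouge1 0.64 [406. 250.  18.  74.] [ 0.414 -0.474]
gouge2 0.95 [372. 251.  19.  75.] [ 0.411 -0.366]
gouge2 0.67 [364. 160.  37.  40.] [ 0.703 -0.351]
gouge2 0.64 [406. 250.  18.  74.] [ 0.414 -0.474]
chalk 0.73 [263. 237. 165.  55.] [ 0.456 -0.026]
chalk 0.59 [255. 189.   6.  20.] [0.61  0.001]
chalk 0.22 [404. 250.  18.  74.] [ 0.415 -0.468]
249 234 [0.4616 0.0167 0.0351]
300 236 [ 0.456  -0.1414  0.0329]
236 250 [0.4142 0.0582 0.0091]
222 220 [0.5042 0.1006 0.0422]
150 280 [ 0.2883 -0.0511  1.4954]
298 180 [ 0.6423 -0.1386 -0.0013]
216 165 [0.6891 0.1273 0.0095]
```

View pics/ort.png

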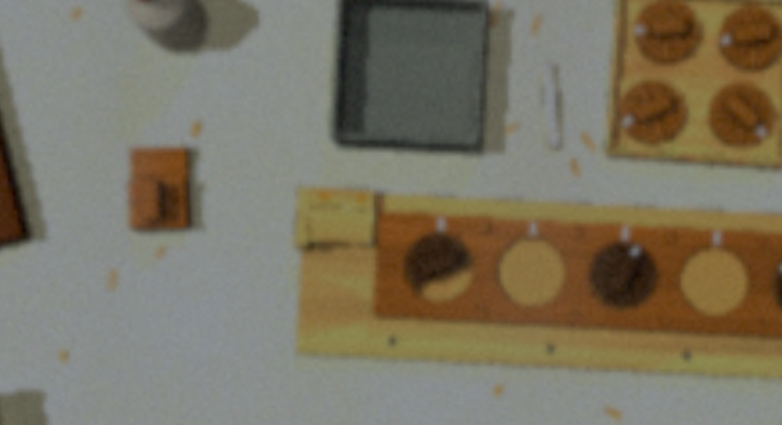

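carry_out --series "0.046 -0.042 -0.003 2.6;0.046 -0.042 -0.003 2.6;0.046 -0.042 -0.003 2.6;0.046 -0.042 -0.003 2.6;0.046 -0.042 -0.003 2.6;0.046 -0.042 -0.003 2.6;0.044 -0.042 -0.003 2.4;0 0 0 0;0 0 0 0" --jaw 0.2 --grip_force 40

```text
time: 1.88
tool_pos: [0.529, 0.3477, 0.2002]
tcp_rot: [-0.003, -3.141, -0.0]
wrist_force: [0.1, 0.2, 0.7]
width: 0.599
grip_force: 0.0
```

Run:
```python
from h import *
s=bot.read_state();print(s['time'],s['tool_pos'],R.from_rotvec(s['tcp_rot']).as_matrix().round(3).tolist(),s['width'],s['wrist_force'])
cp=campose('wrist',s);p,d=eyes.read_camera('wrist')
np.savez('pics/w1.npz',p=p,d=d)
x,y=.515,.345
a=ortho(cp,p,x-.08,x+.08,y-.09,y+.09,.024,.4)
c=cloud(cp,d);c[d==0]=np.nan
zi=ortho(cp,c[...,2].astype(np.float32),x-.08,x+.08,y-.09,y+.09,.024,.4)
b=cv2.applyColorMap(np.clip(np.nan_to_num(zi)*4000,0,255).astype(np.uint8),cv2.COLORMAP_JET)
cv2.imwrite('pics/w1.png',np.vstack([p[:, :450] if 0 else a,b])[:, :])
X=c.reshape(-1,3);X=X[(abs(X[:,0]-x)<.08)&(abs(X[:,1]-y)<.08)]
for lo,hi in [(.010,.02),(.02,.03),(.047,.06)]:
    q=X[(X[:,2]>lo)&(X[:,2]<hi)];
    if len(q)>10: print(lo,len(q),q[:,2].mean(),cv2.minAreaRect((q[:,:2]*1000).astype(np.float32)),q.min(0),q.max(0))
```

```text
1.875 [0.52895897 0.34766884 0.20020286] [[-1.0, 0.002, -0.001], [0.002, 1.0, 0.0], [0.001, 0.0, -1.0]] 0.5991786997176223 [0.05404786 0.16306268 0.73196954]
0.01 918 0.014791558214589702 ((545.8172607421875, 347.6700439453125), (73.26488494873047, 49.232452392578125), 1.8056467771530151) [0.50866249 0.32328563 0.01014491] [0.58271038 0.37307061 0.01998543]
0.02 1023 0.02377838851743954 ((530.35302734375, 347.4926452636719), (42.23597717285156, 50.10205078125), 1.849420189857483) [0.50866124 0.32229574 0.02059559] [0.55114482 0.3730794  0.02989683]
0.047 563 0.051368051460235584 ((530.2890625, 347.15350341796875), (36.06513595581055, 17.814720153808594), 0.4177982211112976) [0.51224517 0.33815284 0.04712846] [0.54827246 0.35610782 0.05379892]
```

View pics/w1.png

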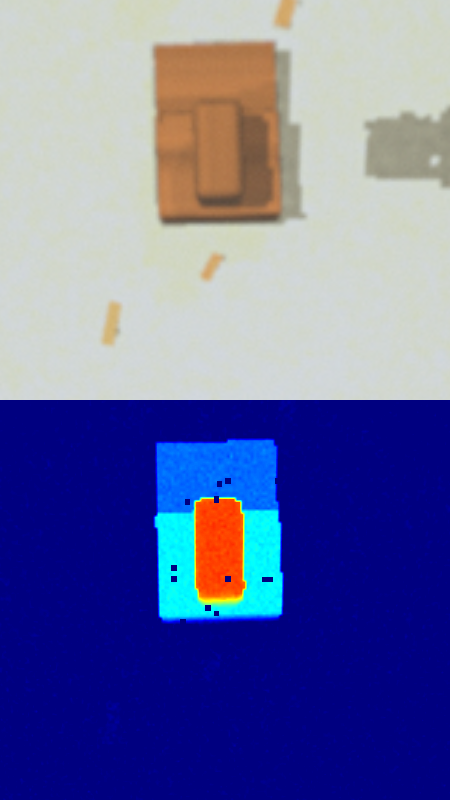

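carry_out --series "0 -0.06 0.01 0;0 -0.06 0.01 0;0 -0.06 0.01 0;0 -0.06 0.01 0;0 -0.06 0.01 0;0 0 0 0;0 0 0 0"

```text
time: 2.8
tool_pos: [0.5287, 0.0492, 0.2504]
tcp_rot: [-0.0, 3.141, 0.001]
wrist_force: [0.1, 0.9, 0.1]
width: 0.603
grip_force: 0.0
```

Run:
```python
from h import *
s=bot.read_state();print(s['time'],s['tool_pos'])
cp=campose('wrist',s);p,d=eyes.read_camera('wrist')
np.savez('pics/w2.npz',p=p,d=d)
c=cloud(cp,d);c[d==0]=np.nan
x0,x1,y0,y1=.36,.74,-.27,.29
a=ortho(cp,p,x0,x1,y0,y1,.042,.75)
zi=ortho(cp,c[...,2].astype(np.float32),x0,x1,y0,y1,.042,.75)
cv2.imwrite('pics/w2.png',a)
X=c.reshape(-1,3);X=X[~np.isnan(X[:,0])];ctr=np.array([.46,-.035])
B=X[(X[:,0]<.53)&(X[:,0]>.37)&(X[:,2]>.008)&(X[:,2]<.06)&(X[:,1]>-.3)&(X[:,1]<.3)]
print(cv2.minAreaRect((B[:,:2]*1000).astype(np.float32)))
th=-.045
for it in range(3):
    print(np.histogram(B[:,2],bins=np.arange(.008,.06,.002)))if it==0 else 0
    q=B[(abs(B[:,2]-.042)<.0022)];r=cv2.minAreaRect((q[:,:2]*1000).astype(np.float32))
print('rail',r)
```

```text
2.8 [0.52872535 0.04915876 0.25044129]
((456.6430358886719, -31.799041748046875), (511.79107666015625, 143.32102966308594), 86.9453353881836)
(array([    0,     0,     0,   299,  8948,  4976,    35,     4,     6,
           4,     6,     2,   402,  3801,  3544,  2014, 11094,  5936,
         318,   556,  2206,  1663,   792,    66,    53]), array([0.008, 0.01 , 0.012, 0.014, 0.016, 0.018, 0.02 , 0.022, 0.024,
       0.026, 0.028, 0.03 , 0.032, 0.034, 0.036, 0.038, 0.04 , 0.042,
       0.044, 0.046, 0.048, 0.05 , 0.052, 0.054, 0.056, 0.058]))
rail ((472.9108581542969, -31.206588745117188), (500.87933349609375, 105.40742492675781), 86.94314575195312)
```

View pics/w2.png

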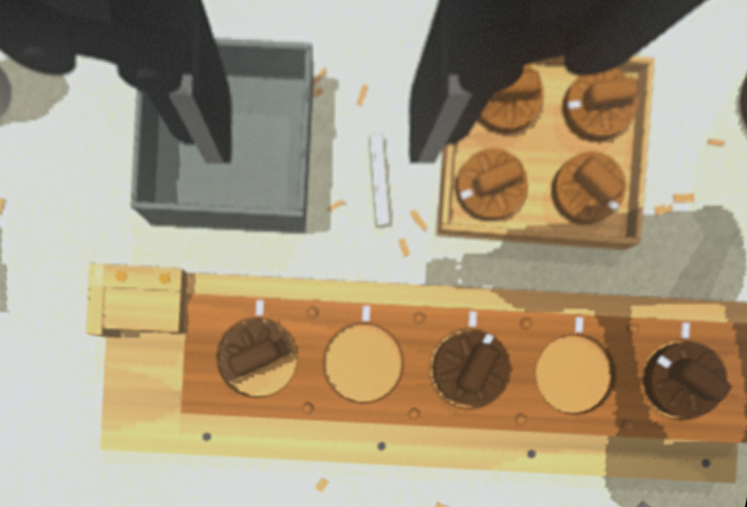

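```bash
cat >> h.py <<'E'
TH=-.0533;O=np.array([.4640,-.0622])
def tob(X): # world xy -> board xy
    c,s=np.cos(TH),np.sin(TH);return (np.asarray(X)[...,:2]-O)@np.array([[c,-s],[s,c]])
def fromb(b):
    c,s=np.cos(TH),np.sin(TH);return np.asarray(b)@np.array([[c,s],[-s,c]])+O
E
python3 - <<'E'
from h import *
s=dict(tool_pos=[0.52872535,0.04915876,0.25044129],tcp_rot=[-0.0,3.141,0.001])
f=np.load('pics/w2.npz');p,d=f['p'],f['d'];s=bot.read_state()
cp=campose('wrist',s);c=cloud(cp,d);c[d==0]=np.nan
b=tob(c)*1000;z=c[...,2]*1000
for cy in (-80,80):
    m=(abs(b[...,0])<36)&(abs(b[...,1]-cy)<36)&(z<38.5)&(z>28)
    print(cy,m.sum(),np.median(z[m]),b[m].mean(0),cv2.minEnclosingCircle(b[m].astype(np.float32)),b[m].min(0),b[m].max(0))
def ext(m):
    q=b[m];return m.sum(),np.percentile(q,[1,99],axis=0).round(1).tolist(),z[m].mean()
print('lip',ext((z>49)&(z<55)&(b[...,1]>200)&(abs(b[...,0])<80)))
print('board',ext((z>15)&(z<21)&(b[...,1]>-260)&(b[...,1]<320)&(abs(b[...,0])<100)))
print('railtop',ext((z>40)&(z<44)&(b[...,1]>-260)&(b[...,1]<230)&(b[...,0]<40)&(b[...,0]>-80)))
m=(z>49)&(z<55)&(b[...,1]>200)&(abs(b[...,0])<80)
print(cv2.minAreaRect((b[m]).astype(np.float32)))
# rail chalk marks
w=(p.min(-1)>170)&(z>39)&(z<45)&(b[...,0]>24)&(b[...,0]<45)
n,l,st,ce=cv2.connectedComponentsWithStats(w.astype(np.uint8))
for i in range(1,n):
    if st[i,4]>8: print('mk',st[i,4],b[l==i].mean(0).round(1))
# tray/box
for nm,lo,hi,X0 in [('tray',16,24,(.64,-.135)),('box',41,49,(.635,.122))]:
    m=(z>lo)&(z<hi)&(abs(c[...,0]-X0[0])<.1)&(abs(c[...,1]-X0[1])<.1)
    q=c[m][:,:2]*1000;print(nm,m.sum(),np.percentile(q,[2,98],axis=0).round(),cv2.minAreaRect(q.astype(np.float32)))
E
```

```text
-80 1931 34.789239373891725 [ -0.43336805 -81.82099514] ((0.01748153753578663, -81.02153015136719), 29.955001831054688) [ -29.47411472 -110.07722291] [ 29.57742498 -52.15088204]
80 2007 34.89594420646813 [-0.32259457 79.5205052 ] ((0.048111725598573685, 79.75126647949219), 30.18901252746582) [-30.13867111  49.74891496] [ 30.06347051 109.49941934]
lip (np.int64(2591), [[12.3, 217.7], [61.2, 419.7]], np.float64(51.433143502144155))
board (np.int64(14243), [[-79.8, -218.3], [11.8, 282.9]], np.float64(17.449154919907667))
railtop (np.int64(15332), [[-44.8, -211.7], [39.5, 213.1]], np.float64(41.492840506164605))
((35.765480041503906, 319.9447937011719), (52.38605880737305, 205.9400634765625), 0.030644375830888748)
mk 34 [  37.4 -159.3]
mk 35 [ 37.2 -79.6]
mk 36 [36.9  0.6]
mk 35 [36.6 80.1]
mk 34 [ 37.  160.1]
tray 3623 [[ 568. -210.]
 [ 703.  -51.]] ((643.687744140625, -131.54994201660156), (159.50119018554688, 148.90411376953125), 85.66497039794922)
box 1147 [[579.  58.]
 [707. 190.]] ((622.148681640625, 125.5836181640625), (130.7484130859375, 176.0435028076172), 87.0864486694336)
```

carry_out --series "0.0003 0.0596 -0.01 0.36;0.0003 0.0596 -0.01 0.36;0.0003 0.0596 -0.01 0.36;0.0003 0.0596 -0.01 0.36;0.0003 0.0596 -0.01 0.36;0 0 -0.05 0;0 0 -0.05 0;0 0 -0.04 0;0 0 -0.01 0;0 0 -0.009 0;0 0 0 0"

```text
time: 4.22
tool_pos: [0.531, 0.3468, 0.0423]
tcp_rot: [-0.049, 3.14, 0.001]
wrist_force: [-0.3, -0.8, 0.7]
width: 0.603
grip_force: 0.0
```

carry_out --series "0 0 0 0;0 0 0 0;0 0 0 0;0 0 0 0;0 0 0 0;0 0 0 0" --jaw -1 --grip_force 60

```text
time: 4.97
tool_pos: [0.531, 0.346, 0.0421]
tcp_rot: [-0.048, 3.14, 0.001]
wrist_force: [-0.1, -1.2, 6.2]
width: -0.004
grip_force: 2.7
```

Run:
```python
from h import *
s=bot.read_state();print(s['tool_pos'],s['width'])
print('rib home',fromb([.042-.052,.243]),'pre',fromb([.042-.052-.038,.243]))
```

```text
[0.53102891 0.34595276 0.04207969] -0.003646060370127444
rib home [0.46695997 0.18098766] pre [0.42901393 0.1830121 ]
```

Run:
```python
from h import *
s=bot.read_state();cp=campose('wrist',s);p,d=eyes.read_camera('wrist')
cv2.imwrite('pics/w3.png',p)
```

```text
(no output)
```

View pics/w3.png

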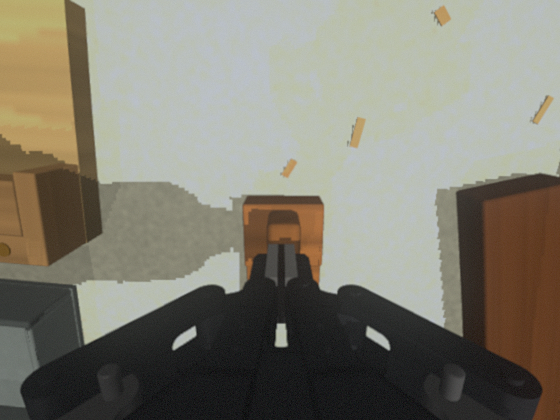

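Run:
```python
from h import *
s=bot.read_state();cp=campose('wrist',s);p,d=eyes.read_camera('wrist')
c=cloud(cp,d)
for r in (200,212,220,230,238,246,260,275): print(r,[tuple((c[r,u]*1000).round().astype(int)) for u in (255,270,278,285,292,300,315)])
```

```text
200 [(np.int64(510), np.int64(329), np.int64(13)), (np.int64(509), np.int64(339), np.int64(13)), (np.int64(509), np.int64(344), np.int64(13)), (np.int64(509), np.int64(349), np.int64(13)), (np.int64(509), np.int64(353), np.int64(14)), (np.int64(509), np.int64(358), np.int64(13)), (np.int64(509), np.int64(368), np.int64(13))]
212 [(np.int64(515), np.int64(330), np.int64(23)), (np.int64(513), np.int64(340), np.int64(28)), (np.int64(512), np.int64(344), np.int64(30)), (np.int64(512), np.int64(348), np.int64(29)), (np.int64(512), np.int64(353), np.int64(29)), (np.int64(514), np.int64(358), np.int64(24)), (np.int64(513), np.int64(367), np.int64(25))]
220 [(np.int64(520), np.int64(330), np.int64(23)), (np.int64(513), np.int64(340), np.int64(43)), (np.int64(512), np.int64(344), np.int64(45)), (np.int64(512), np.int64(348), np.int64(44)), (np.int64(512), np.int64(352), np.int64(44)), (np.int64(519), np.int64(358), np.int64(23)), (np.int64(519), np.int64(367), np.int64(23))]
230 [(np.int64(526), np.int64(330), np.int64(24)), (np.int64(516), np.int64(340), np.int64(50)), (np.int64(515), np.int
[... 816 characters left out ...]
 (np.int64(536), np.int64(368), np.int64(24))]
260 [(np.int64(526), np.int64(334), np.int64(66)), (np.int64(521), np.int64(341), np.int64(74)), (np.int64(520), np.int64(345), np.int64(76)), (np.int64(521), np.int64(348), np.int64(74)), (np.int64(521), np.int64(351), np.int64(75)), (np.int64(524), np.int64(355), np.int64(67)), (np.int64(546), np.int64(369), np.int64(23))]
275 [(np.int64(525), np.int64(335), np.int64(80)), (np.int64(521), np.int64(342), np.int64(88)), (np.int64(521), np.int64(345), np.int64(87)), (np.int64(521), np.int64(348), np.int64(88)), (np.int64(521), np.int64(351), np.int64(88)), (np.int64(524), np.int64(355), np.int64(81)), (np.int64(561), np.int64(371), np.int64(15))]
```

Run:
```python
from h import *
Tc=eyes.get_calibration('wrist')['T_tool_cam'];K,D,_=campose('wrist')
f=np.load('pics/w2.npz');c=cloud((K,D,Tc),f['d'])
m=(f['d']>.03)&(c[...,2]<.05)&(abs(c[...,1])<.08)
q=c[m]*1000
for lo,hi in [(-60,-35),(-35,-15),(15,35),(35,60)]:
    t=q[(q[:,1]>lo)&(q[:,1]<hi)]
    if len(t): i=np.argsort(t[:,2])[-5:];print(lo,len(t),t[i].round(1).tolist())
p,d=eyes.read_camera('wrist');c=cloud((K,D,Tc),d)*1000
m=(d>.03)&(p.max(-1)<60)&(abs(c[...,1])<20)&(c[...,2]<20)
t=c[m];i=np.argsort(t[:,2])[-8:];print(t[i].round(1).tolist())
```

```text
-60 12724 [[6.3, -35.5, -21.5], [6.1, -35.1, -21.1], [6.2, -35.3, -20.2], [6.1, -36.3, -20.2], [6.1, -35.9, -20.0]]
-35 7479 [[1.7, -25.3, -13.2], [2.3, -25.3, -13.2], [3.9, -25.2, -13.1], [-7.9, -25.3, -12.6], [-9.1, -25.4, -12.5]]
15 7781 [[1.8, 26.1, -13.4], [-8.2, 26.1, -13.1], [3.3, 26.1, -13.1], [2.0, 26.2, -12.7], [2.6, 26.2, -12.6]]
35 12505 [[6.5, 35.9, -21.0], [6.0, 38.5, -21.0], [6.4, 37.5, -20.8], [6.2, 36.7, -20.2], [6.0, 35.3, -19.9]]
[[9.7, 0.2, -14.8], [9.7, -0.3, -14.8], [9.6, 1.2, -14.5], [9.5, 0.7, -14.4], [9.5, -0.9, -14.2], [8.2, 1.7, -9.9], [8.1, 0.2, -9.8], [7.8, -0.4, -9.1]]
```

carry_out --series "0 0 0.03 0;0 0 0.03 0;0 0 0 0;0 0 0 0;0 0 0 0" --jaw -0.4

```text
time: 5.75
tool_pos: [0.5293, 0.3451, 0.0994]
tcp_rot: [0.048, -3.138, 0.002]
wrist_force: [0.2, -0.6, 0.0]
width: 0.301
grip_force: 0.0
```

Run:
```python
from h import *
Tc=eyes.get_calibration('wrist')['T_tool_cam'];K,D,_=campose('wrist')
s=bot.read_state();print(s['tool_pos'],s['width'],s['wrist_force'])
p,d=eyes.read_camera('wrist');cv2.imwrite('pics/w4.png',p);c=cloud((K,D,Tc),d)*1000
m=(d>.03)&(p.max(-1)<70)&(abs(c[...,1])<40)&(c[...,2]<30)
for sg in(-1,1):
    t=c[m];t=t[t[:,1]*sg>0];i=np.argsort(t[:,2])[-6:];print(t[i].round(1).tolist())
cw=cloud(campose('wrist',s),d)*1000
m=(abs(cw[...,2]-51)<3)&(abs(cw[...,0]-530)<40)&(abs(cw[...,1]-347)<40)&(p[...,2]>70)
q=cw[m];print(m.sum(),cv2.minAreaRect(q[:,:2].astype(np.float32)))
```

```text
[0.52929495 0.34512611 0.09936933] 0.3011947341343164 [ 0.24223599 -0.63522909  0.02938069]
[[10.4, -12.3, -16.4], [9.8, -12.4, -16.3], [6.0, -12.5, -16.2], [10.3, -12.9, -16.2], [8.1, -12.4, -16.1], [8.5, -12.5, -15.7]]
[[3.4, 13.2, -17.8], [10.4, 14.6, -17.7], [10.4, 13.6, -17.6], [3.8, 13.2, -17.5], [10.1, 14.1, -16.9], [10.3, 14.2, -16.2]]
1123 ((529.6366577148438, 347.62347412109375), (35.211219787597656, 18.012052536010742), 1.8396857976913452)
```

View pics/w4.png

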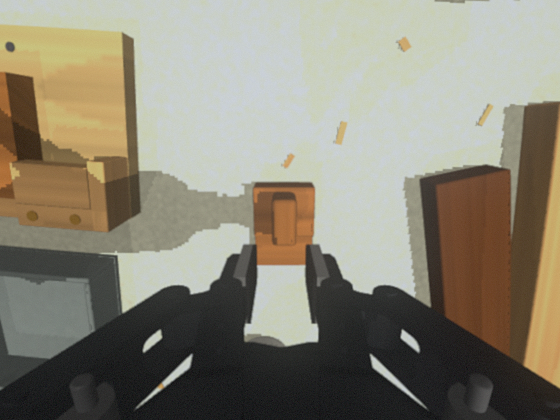

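carry_out --series "0.0005 0.002 0 0;0 0 -0.03 0;0 0 -0.03 0;0 0 -0.004 0;0 0 -0.005 0;0 0 0 0" --jaw -0.2

```text
time: 6.55
tool_pos: [0.5317, 0.3483, 0.0332]
tcp_rot: [-0.048, 3.14, 0.001]
wrist_force: [0.6, -0.0, 0.3]
width: 0.402
grip_force: 0.0
```

carry_out --series "0 0 -0.004 0;0 0 -0.003 0;0 0 -0.003 0;0 0 -0.002 0;0 0 0 0"

```text
time: 7.18
tool_pos: [0.5308, 0.3477, 0.02]
tcp_rot: [0.048, -3.141, 0.0]
wrist_force: [0.2, 0.4, 0.6]
width: 0.4
grip_force: 0.0
```

carry_out --series "0 0 0 0;0 0 0 0;0 0 0 0;0 0 0 0;0 0 0 0;0 0 0 0" --jaw -1

```text
time: 7.92
tool_pos: [0.5311, 0.3479, 0.0204]
tcp_rot: [-0.048, 3.141, 0.0]
wrist_force: [0.1, -0.7, 0.3]
width: 0.195
grip_force: 59.4
```

carry_out --series "0 0 0.04 0;0 0 0.03 0;-0.026 -0.042 0 -1.3;-0.026 -0.042 0 -1.2;-0.026 -0.042 0 -1.2;-0.0241 -0.0389 0 -1.2;0 0 -0.02 0;0 0 -0.02 0;0 0 0 0;0 0 0 0"

```text
time: 9.18
tool_pos: [0.4291, 0.1831, 0.0506]
tcp_rot: [0.086, 3.14, 0.0]
wrist_force: [-0.1, 0.2, -2.1]
width: 0.193
grip_force: 59.2
```

```bash
cat > blk.py <<'E'
from h import *
s=bot.read_state();print(s['time'],s['tool_pos'],s['width'],s['grip_force'],s['wrist_force'].round(1) if hasattr(s['wrist_force'],'round') else s['wrist_force'])
Rm=R.from_rotvec(s['tcp_rot']).as_matrix();print('tcp b',tob(s['tool_pos'])*1000,'yaw',np.degrees(np.arctan2(-Rm[0,1],Rm[1,1])))
p,d=eyes.read_camera('wrist');c=cloud(campose('wrist',s),d);c[d==0]=np.nan
b=tob(c)*1000;z=c[...,2]*1000
np.savez('pics/blk.npz',p=p,d=d,b=b,z=z)
E
python3 - <<'E'
from blk import *
cv2.imwrite('pics/w5.png',p)
dark=p.max(-1)<60
m=(abs(b[...,1]-243)<60)&(b[...,0]>-90)&(b[...,0]<60)&~dark
print(np.histogram(z[m],bins=np.arange(12,110,4)))
E
```

```text
9.175 [0.42911542 0.18306837 0.05064584] 0.19339267245452282 59.237099289894104 [-0.1  0.2 -2.1]
tcp b [-47.90165152 243.0615937 ] yaw -3.128466283796709
(array([ 170, 6238,   94,  119,  123,  281,  489, 2376,  860,  443, 2223,
         61,  103,  159,  203,  186,  295, 2532,  118,  123,  140,  166,
         71,   82]), array([ 12,  16,  20,  24,  28,  32,  36,  40,  44,  48,  52,  56,  60,
        64,  68,  72,  76,  80,  84,  88,  92,  96, 100, 104, 108]))
```

View pics/w5.png

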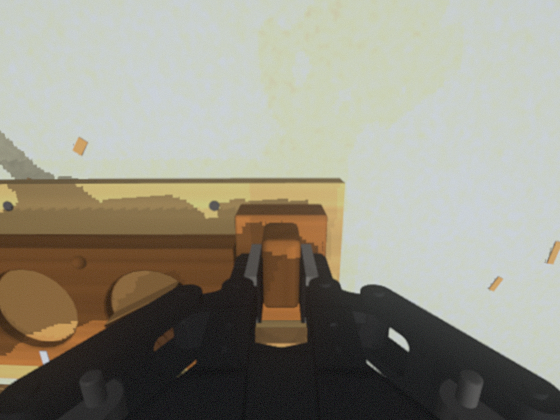

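```bash
cat > rib.py <<'E'
from h import *
import sys
f=np.load('pics/blk.npz');p,b,z=f['p'],f['b'],f['z']
h=float(sys.argv[1])  # underside height mm
for nm,zz in [('rib',52),('body',24)]:
    m=(abs(z-h-zz)<3.5)&(abs(b[...,1]-243)<40)&(b[...,0]<20)&(b[...,0]>-100)&(p[...,2]>60)&(p[...,2].astype(int)>p[...,0]+15)
    q=b[m];print(nm,m.sum(),z[m].mean(),cv2.minAreaRect(q.astype(np.float32)),q.min(0),q.max(0))
E
python3 rib.py 30.4
```

```text
rib 2542 81.69886941108736 ((-50.506011962890625, 244.75180053710938), (35.73354721069336, 36.330909729003906), 40.66627502441406) [-67.58685146 221.61301529] [-31.50743364 265.70957858]
body 2366 53.82447251844736 ((-26.457767486572266, 243.6666717529297), (87.55952453613281, 50.093833923339844), 0.27939173579216003) [-70.21261814 218.42114018] [ 17.33125023 268.55290969]
```

carry_out --series "0 -0.0005 -0.008 0;0 0 -0.0035 0;0 0 0 0;0 0 0 0"

```text
time: 9.72
tool_pos: [0.4288, 0.1824, 0.0387]
tcp_rot: [-0.086, -3.14, 0.0]
wrist_force: [0.0, 0.0, -1.5]
width: 0.195
grip_force: 59.2
```

carry_out --series "0.008 -0.0004 0 0;0.008 -0.0004 0 0;0.008 -0.0004 0 0;0.008 -0.0005 0 0;0.004 -0.0002 0 0;0 0 0 0;0 0 0 0"

```text
time: 10.6
tool_pos: [0.4646, 0.1804, 0.0386]
tcp_rot: [-0.086, -3.14, 0.0]
wrist_force: [-0.4, -0.1, -0.7]
width: 0.196
grip_force: 59.2
```

carry_out --series "0.0015 -0.0001 0 0;0.001 -0.0001 0 0;0.001 0 0 0;0 0 0 0;0 0 0 0"

```text
time: 11.22
tool_pos: [0.4684, 0.1803, 0.0388]
tcp_rot: [0.086, 3.14, -0.0]
wrist_force: [0.3, 1.1, -1.1]
width: 0.195
grip_force: 59.2
```

```bash
python3 -c "import blk"; python3 rib.py 18.5
```

```text
11.225 [0.46838044 0.18031926 0.03878161] 0.19509983283166885 59.23409879207611 [ 0.3  1.1 -1.1]
tcp b [ -8.54594058 242.40821829] yaw -3.1378609415020398
rib 2531 69.81877795314523 ((-10.025081634521484, 249.62652587890625), (35.68026351928711, 30.84575653076172), 0.722040593624115) [-27.79100074 234.02998181] [  7.86783652 264.9964459 ]
body 4490 41.83364853715119 ((-17.240055084228516, 241.0679168701172), (60.241973876953125, 79.87071228027344), 3.8302669525146484) [-45.11293732 203.00117439] [ 15.42625833 282.91628494]
```

carry_out --series "0.001 0 0 0;0.001 0 0 0;0 0 0 0"

```text
time: 11.65
tool_pos: [0.4706, 0.1803, 0.0388]
tcp_rot: [0.086, 3.14, 0.0]
wrist_force: [-0.3, -0.0, -1.3]
width: 0.198
grip_force: 59.2
```

carry_out --series "0.001 0 0 0;0.001 0 0 0;0 0 0 0"

```text
time: 12.02
tool_pos: [0.471, 0.1802, 0.0385]
tcp_rot: [-0.086, -3.137, 0.001]
wrist_force: [-5.6, 0.7, 2.6]
width: 0.196
grip_force: 59.9
```

carry_out --series "0 0 -0.0008 0;0 0 0 0"

```text
time: 12.28
tool_pos: [0.4709, 0.1802, 0.0384]
tcp_rot: [-0.086, -3.137, 0.001]
wrist_force: [-8.0, -0.5, 7.2]
width: 0.197
grip_force: 60.5
```

carry_out --series "0 0 0 0;0 0 0 0;0 0 0 0;0 0 0.03 0;0 0 0.05 0;0 0 0.06 0;0 -0.02 0.02 0;0 -0.06 0 0;0 -0.06 0 0;0 -0.06 0.02 0;0 0 0 0;0 0 0 0" --jaw -0.2

```text
time: 13.78
tool_pos: [0.4724, -0.019, 0.2177]
tcp_rot: [0.088, 3.14, 0.001]
wrist_force: [-0.0, 0.2, -0.0]
width: 0.399
grip_force: 0.0
```

```bash
python3 -c "import blk"
cat > look.py <<'E'
from h import *
# analyse last wrist picture: block, rosettes (bud rect, mark), recess contents
f=np.load('pics/blk.npz');p,b,z=f['p'],f['b'],f['z']
def rect(m): q=b[m];(c,wh,a)=cv2.minAreaRect(q.astype(np.float32));return m.sum(),np.round(c,1),np.round(wh,1),round(a,1)
def buds(cx,cy,ztop,rad=34):
    m=(abs(z-ztop)<3)&(np.hypot(b[...,0]-cx,b[...,1]-cy)<rad)&(p.max(-1)<200)
    if m.sum()<30: return None
    n,l,st,ce=cv2.connectedComponentsWithStats(m.astype(np.uint8));i=1+st[1:,4].argmax()
    q=b[l==i];(c,wh,a)=cv2.minAreaRect(q.astype(np.float32))
    if wh[0]<wh[1]: a+=90
    return len(q),np.round(c,1),np.round(wh,1),round((a+90)%180-90,1)
def mark(cx,cy,zf,rad=31):
    m=(abs(z-zf)<4)&(np.hypot(b[...,0]-cx,b[...,1]-cy)<rad)&(np.hypot(b[...,0]-cx,b[...,1]-cy)>14)&(p.min(-1)>110)
    if m.sum()<3: return None
    n,l,st,ce=cv2.connectedComponentsWithStats(m.astype(np.uint8));i=1+st[1:,4].argmax()
    q=b[l==i];c=q.mean(0);return len(q),c.round(1),round(np.degrees(np.arctan2(c[1]-cy,c[0]-cx)),1),z[l==i].mean().round(1)
def face(cx,cy,zf):
    r=np.hypot(b[...,0]-cx,b[...,1]-cy);m=(abs(z-zf)<7)&(r<26)&(r>11)
    if m.sum()<30:return None
    q=np.c_[b[m],z[m]];A=np.c_[q[:,:2]-[cx,cy],np.ones(len(q))];s=np.linalg.lstsq(A,q[:,2],rcond=None)[0]
    return (s*[1000,1000,1]).round(1)
if __name__=='__main__':
    m=(abs(z-70)<3)&(abs(b[...,1]-243)<45)&(abs(b[...,0])<60);print('rib',rect(m) if m.any() else 0)
    for i in range(5):
        cy=80*(i-2)
        print(i,'bud',buds(0,cy,67),'mark',mark(0,cy,49),'tilt mrad',face(0,cy,49))
E
python3 look.py
```

```text
13.775 [ 0.47243217 -0.01898453  0.21766751] 0.39910370790689587 0.0 [-0.   0.2 -0. ]
tcp b [ 6.11790141 43.60332208] yaw -3.2200763107961254
rib (np.int64(558), array([ -7.6, 242.2]), array([18.9, 35.3]), 90.0)
0 bud (414, array([  -0. , -159.2]), array([34.3, 16. ]), 57.4) mark (32, array([  12. , -139.9]), np.float64(59.3), np.float64(49.5)) tilt mrad [ 2.   7.  49.4]
1 bud None mark None tilt mrad None
2 bud (446, array([ 0.2, -0.2]), array([15.3, 35.2]), -23.2) mark (26, array([ 23.1, -10.3]), np.float64(-24.2), np.float64(49.5)) tilt mrad [ 2.1 -3.  49.5]
3 bud None mark None tilt mrad None
4 bud (453, array([ -1. , 159.3]), array([15.5, 35.8]), -62.6) mark None tilt mrad [39.6 10.7 48.7]
```

carry_out --series "0 0.019 -0.01 -10.4;0 0.019 -0.01 -10.4;0 0.019 -0.01 -10.4;0 0.019 -0.01 -10.4;-0.0005 0.019 -0.01 -10.4;-0.0003 0.0209 -0.01 -10.4;0 0 0 0;0 0 -0.04 0;0 0 -0.04 0;0 0 -0.03 0;0 0 -0.0057 0;0 0 0 0"

```text
time: 15.32
tool_pos: [0.4718, 0.0972, 0.0424]
tcp_rot: [1.698, 2.643, -0.0]
wrist_force: [0.2, 0.2, -0.4]
width: 0.4
grip_force: 0.0
```

Run:
```python
from h import *
s=bot.read_state();print(s['q'],tob(s['tool_pos'])*1000,s['tool_pos'][2],s['wrist_force']);Rm=R.from_rotvec(s['tcp_rot']).as_matrix();print(np.degrees(np.arctan2(-Rm[0,1],Rm[1,1])-TH),Rm[:,2])
```

```text
[ 1.51487161e-01  8.88593252e-02  2.17234828e+00 -1.10656357e-04
  8.80394767e-01 -2.77353490e-01] [ -0.6922485  159.57226457] 0.04241366540131654 [ 0.19157283  0.21251144 -0.39283137]
-62.3713379199763 [ 3.27449893e-06 -8.58034763e-05 -9.99999996e-01]
```

carry_out --series "0 0 0 0;0 0 0 0;0 0 0 0;0 0 0 0;0 0 0.03 0;0 0 0.04 0;0.057 0.009 0.01 0;0.057 0.009 0 0;0.057 0.009 0 0;0 0 -0.04 0;0 0 -0.04 0;0 0 -0.01 0;0 0 0 0" --jaw -1 --grip_force 50

```text
time: 16.95
tool_pos: [0.6427, 0.1239, 0.0326]
tcp_rot: [1.7, 2.642, 0.0]
wrist_force: [0.2, 0.3, -0.3]
width: 0.169
grip_force: 49.2
```

carry_out --series "0 0 0 0;0 0 0 0;0 0 0 0;0 0 0.04 0;0 0 0.05 0;-0.01 -0.04 0.04 10;-0.02 -0.05 0.04 10;-0.02 -0.05 0.03 10;-0.02 -0.05 0 10;-0.02 -0.05 0 10;0 0 0 10;0 0 0 0;0 0 0 0" --jaw -0.2

```text
time: 18.58
tool_pos: [0.5541, -0.1122, 0.2295]
tcp_rot: [0.155, 3.137, 0.0]
wrist_force: [-0.6, -0.7, 0.3]
width: 0.394
grip_force: 0.0
```

```bash
python3 -c "import blk"; python3 look.py
python3 - <<'E'
from h import *
f=np.load('pics/blk.npz');cv2.imwrite('pics/w6.png',f['p'])
E
```

```text
18.575 [ 0.55412249 -0.1122485   0.22954808] 0.3942758283644962 0.0 [-0.6 -0.7  0.3]
tcp b [ 92.66082424 -45.17617571] yaw -5.663264746731796
rib (np.int64(398), array([ -6. , 237.6]), array([37.3, 14.5]), 13.5)
0 bud (475, array([   0.3, -159.4]), array([34.5, 15.3]), 59.6) mark (54, array([  12.1, -140.1]), np.float64(58.7), np.float64(49.1)) tilt mrad [-3.2 -1.2 49.4]
1 bud None mark None tilt mrad None
2 bud (523, array([ 0. , -0.3]), array([15.7, 35.7]), -24.1) mark (52, array([21.4, -9.7]), np.float64(-24.4), np.float64(49.4)) tilt mrad [ 2.  -3.2 49.4]
3 bud None mark None tilt mrad None
4 bud None mark None tilt mrad None
```

View pics/w6.png

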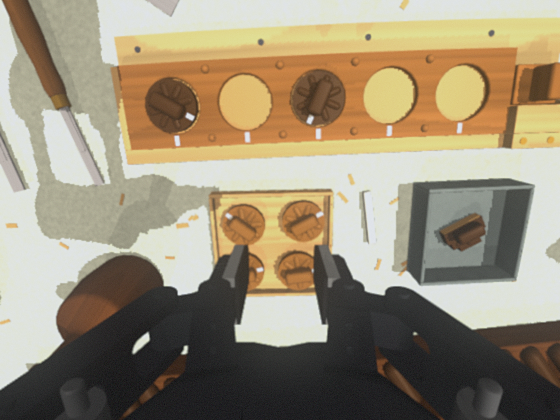

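```bash
cat > tray.py <<'E'
from h import *
import look
f=np.load('pics/blk.npz');p,b,z=f['p'],f['b'],f['z']
w=fromb(b/1000)
m=(abs(z-36.5)<3)&(abs(w[...,0]-.64)<.08)&(abs(w[...,1]+.132)<.085)&(p.max(-1)>35)
n,l,st,ce=cv2.connectedComponentsWithStats(m.astype(np.uint8))
for i in range(1,n):
    if st[i,4]<100: continue
    q=b[l==i];c,wh,a=cv2.minAreaRect(q.astype(np.float32))
    if wh[0]<wh[1]:a+=90
    print('bud',len(q),'b',np.round(c,1),'w',fromb(np.array(c)/1000).round(4),np.round(wh,1),round((a+90)%180-90,1),'mark',look.mark(c[0],c[1],18.5))
E
python3 tray.py
python3 - <<'E'
from h import *
for t in [(.0001,-.0002),(.0001,-.1595),(0,-.16),(0,-.08),(0,0),(0,.08),(0,.16)]:print(t,fromb(np.array(t)).round(4))
E
```

```text
bud 312 b [149.9 -18.4] w [ 0.6127 -0.0885] [15.3 34.9] -64.7 mark (37, array([139.7,   2.8]), np.float64(115.8), np.float64(19.3))
bud 291 b [151.  -96.2] w [ 0.6097 -0.1663] [35.2 14.6] 51.5 mark (36, array([ 136.3, -114.6]), np.float64(-128.6), np.float64(19.0))
bud 271 b [220.7 -27.1] w [ 0.6829 -0.101 ] [15.7 34.8] -84.8 mark (5, array([220.6,  -7.5]), np.float64(90.1), np.float64(18.7))
(0.0001, -0.0002) [ 0.4641 -0.0624]
(0.0001, -0.1595) [ 0.4556 -0.2215]
(0, -0.16) [ 0.4555 -0.222 ]
(0, -0.08) [ 0.4597 -0.1421]
(0, 0) [ 0.464  -0.0622]
(0, 0.08) [0.4683 0.0177]
(0, 0.16) [0.4725 0.0976]
```

carry_out --series "-0.03 0.0166 -0.02 -7.2;-0.03 0.0166 -0.02 -7.2;-0.03 0.0166 -0.03 -7.2;0 0 -0.04 0;0 0 -0.04 0;0 0 -0.03 0;0 0 -0.0075 0;0 0 0 0;0 0 0 0"

```text
time: 19.75
tool_pos: [0.4655, -0.063, 0.0433]
tcp_rot: [0.736, 3.051, 0.0]
wrist_force: [0.4, -0.6, 0.4]
width: 0.399
grip_force: 0.0
```

carry_out --series "0 0 0 0;0 0 0 0;0 0 0 0;0 0 0 0;0 0 0.01 0;0 0 0.002 8;0 0 0 8;0 0 0 8.2;0 0 0 0;0 0 0 0" --jaw -1

```text
time: 21.0
tool_pos: [0.4639, -0.0629, 0.054]
tcp_rot: [-0.084, -3.14, 0.0]
wrist_force: [-0.5, 0.8, -0.6]
width: 0.17
grip_force: 50.9
```

```bash
cat > st.py <<'E'
from h import *
s=bot.read_state();Rm=R.from_rotvec(s['tcp_rot']).as_matrix()
print(s['time'],'w',s['tool_pos'],'b',tob(s['tool_pos'])*1000,'byaw',np.degrees(np.arctan2(-Rm[0,1],Rm[1,1])-TH),'wid',s['width'],s['grip_force'],s['wrist_force'])
E
python3 st.py
```

```text
21.0 w [ 0.46387776 -0.06286555  0.05396699] b [-0.08660991 -0.67112194] byaw -0.021451716123493118 wid 0.16953530684699736 50.8807235956192 [-0.47846315  0.84469271 -0.59365651]
```

carry_out --series "0 0.0005 -0.006 0;0 0 -0.005 0;0 0 -0.001 0;0 0 0 0"

```text
time: 21.5
tool_pos: [0.4638, -0.0623, 0.0434]
tcp_rot: [-0.081, -3.139, -0.0]
wrist_force: [-7.4, 0.6, 16.9]
width: 0.173
grip_force: 53.1
```

carry_out --series "0 0 0 0;0 0 0 0;0 0 0 0;0 0 0.03 0;0 0 0.05 -10.1;-0.001 -0.0199 0 -10.1;-0.001 -0.0199 0 -10.1;-0.001 -0.0199 0 -10.1;-0.001 -0.0199 0 -10.1;-0.001 -0.0199 0 -10.1;-0.001 -0.0199 0 -10.1;-0.001 -0.0199 0 -10.1;-0.001 -0.0199 0 -10.1;0 0 0 -10.1;0 0 0 -10.1;0 0 0 -10.1;0 0 -0.04 0;0 0 -0.03 0;0 0 -0.01 0;0 0 0 0" --jaw -0.2

```text
time: 24.0
tool_pos: [0.4555, -0.2213, 0.0412]
tcp_rot: [-2.774, -1.471, 0.001]
wrist_force: [0.1, -0.1, 0.3]
width: 0.403
grip_force: 0.0
```

```bash
python3 st.py
```

```text
24.0 w [ 0.45548628 -0.22128614  0.04122261] b [-2.63518602e-02 -1.59313787e+02] byaw -121.086012481531 wid 0.40308835727873943 0.0 [ 0.13517589 -0.11416115  0.33728128]
```

carry_out --series "0 0 0 0;0 0 0 0;0 0 0 0;0 0 0 0;0 0 0.012 0;0 0 0 -9.8;0 0 0 -9.8;0 0 0 -9.8;0 0 0 -9.8;0 0 0 -9.8;0 -0.0006 0 -9.9;0 0 0 0;0 0 -0.006 0;0 0 -0.005 0;0 0 0 0;0 0 0 0" --jaw -1

```text
time: 26.0
tool_pos: [0.4559, -0.2221, 0.0433]
tcp_rot: [-3.14, 0.081, 0.001]
wrist_force: [-1.4, 1.0, 6.1]
width: 0.171
grip_force: 52.9
```

```bash
python3 st.py
```

```text
26.0 w [ 0.45593896 -0.22213697  0.04331012] b [   0.47101135 -160.13928803] byaw 180.09444127587676 wid 0.17109762586250427 52.86979615688324 [-1.40631882  1.02919755  6.08139509]
```

carry_out --series "0 0 0 0;0 0 0 0;0 0 0 0;0 0 0.03 0;0 0 0.05 0;0.007 0.0127 0.008 9.6;0.007 0.0127 0.008 9.6;0.007 0.0127 0.008 9.6;0.007 0.0127 0.008 9.6;0.007 0.0127 0.008 9.6;0.007 0.0127 0.008 9.6;0.007 0.0127 0.008 9.6;0.007 0.0127 0.008 9.6;0.007 0.0127 0.008 9.7;0.007 0.0127 0.008 9.7;0.007 0.0127 0.008 9.7;0.007 0.0127 0.008 9.7;0 0 0 0;0 0 0 0" --jaw -0.2

```text
time: 28.38
tool_pos: [0.5395, -0.07, 0.2183]
tcp_rot: [-1.747, -2.61, 0.001]
wrist_force: [-0.7, 0.0, 0.0]
width: 0.399
grip_force: 0.0
```

```bash
python3 -c "import blk"; python3 look.py;python3 tray.py
```

```text
28.375 [ 0.53947599 -0.06999797  0.21825186] 0.3993196559126774 0.0 [-0.7  0.   0. ]
tcp b [75.78423818 -3.7659274 ] yaw -67.58175803731586
rib 0
0 bud (305, array([  -0.3, -158.1]), array([35., 16.]), 1.4) mark (36, array([  23. , -159.4]), np.float64(1.5), np.float64(49.2)) tilt mrad [-0.7 11.1 49.4]
1 bud None mark None tilt mrad None
2 bud (470, array([-1.3,  0.5]), array([15.7, 34.4]), -0.8) mark (49, array([21.7,  0.9]), np.float64(2.4), np.float64(49.5)) tilt mrad [-6.   2.4 49.5]
3 bud None mark None tilt mrad None
4 bud None mark None tilt mrad None
bud 331 b [149.2 -17.3] w [ 0.612  -0.0874] [14.9 34.5] -62.2 mark (38, array([139.6,   3.1]), np.float64(115.2), np.float64(19.1))
bud 305 b [221.5 -26. ] w [ 0.6838 -0.1   ] [15.6 36. ] -83.9 mark (41, array([220.3,  -3.6]), np.float64(93.0), np.float64(18.7))
bud 262 b [150.4 -95.8] w [ 0.6091 -0.1659] [33.3 14.8] 50.5 mark (17, array([ 136.3, -114.7]), np.float64(-126.7), np.float64(19.0))
```

carry_out --series "0.0243 -0.006 -0.02 0;0.0243 -0.006 -0.02 0;0.0242 -0.006 -0.03 0;0 0 -0.05 0;0 0 -0.05 0;0 0 -0.027 0;0 0 -0.0093 0;0 0 0 0"

```text
time: 29.42
tool_pos: [0.6124, -0.0881, 0.0122]
tcp_rot: [-1.745, -2.611, 0.001]
wrist_force: [0.8, 0.3, 0.8]
width: 0.401
grip_force: 0.0
```

carry_out --series "0 0 0 0;0 0 0 0;0 0 0 0;0 0 0 0;0 0 0.04 0;0 0 0.05 0;-0.0117 0.0155 0 -9.6;-0.0117 0.0155 0 -9.6;-0.0117 0.0155 0 -9.6;-0.0117 0.0155 0 -9.6;-0.0117 0.0155 0 -9.6;-0.0117 0.0155 0 -9.6;-0.0116 0.0154 0 -9.6;-0.0116 0.0154 0 -9.6;-0.0116 0.0154 0 -9.7;-0.0116 0.0154 0 -9.7;-0.0116 0.0154 0 -9.7;-0.0116 0.0154 0 -9.7;0 0 -0.02 0;0 0 0 0" --jaw -1

```text
time: 31.92
tool_pos: [0.4711, 0.0976, 0.0812]
tcp_rot: [3.14, -0.082, -0.005]
wrist_force: [-0.2, 0.2, -0.2]
width: 0.169
grip_force: 52.5
```

```bash
python3 st.py
```

```text
31.925 w [0.47108994 0.09763769 0.08123727] b [ -1.43544668 159.9884167 ] byaw 180.05840650145436 wid 0.16913905194210835 52.51115083694458 [-0.15832231  0.24808017 -0.18468281]
```

carry_out --series "0.0005 0 -0.025 0;0 0 -0.008 0;0 0 -0.005 0;0 0 0 0;0 0 0 0"

```text
time: 32.55
tool_pos: [0.4731, 0.0975, 0.0446]
tcp_rot: [3.14, -0.083, -0.001]
wrist_force: [-2.2, -0.8, -0.3]
width: 0.168
grip_force: 52.5
```

```bash
python3 st.py
```

```text
32.55 w [0.47312883 0.09749577 0.04462902] b [  0.6081154  159.95531623] byaw 180.01367853284367 wid 0.16826304345639012 52.47543811798096 [-2.18891748 -0.8174184  -0.31311483]
```

carry_out --series "0 0 -0.002 0;0 0 0 0"

```text
time: 32.8
tool_pos: [0.4732, 0.0975, 0.0445]
tcp_rot: [3.14, -0.083, -0.002]
wrist_force: [-9.0, -2.5, 14.5]
width: 0.17
grip_force: 54.5
```

carry_out --series "0 0 0 0;0 0 0 0;0 0 0 0;0 0 0.04 0;0 0 0.05 0;0.0228 -0.044 0.01 8.5;0.0228 -0.044 0 8.5;0.0228 -0.044 0 8.5;0.0228 -0.044 0 8.5;0.0228 -0.044 0 8.5;0.0229 -0.0437 0 8.5;0 0 -0.05 0;0 0 -0.05 0;0 0 -0.02 0;0 0 -0.01 0;0 0 0 0" --jaw -0.2

```text
time: 34.8
tool_pos: [0.6111, -0.166, 0.0132]
tcp_rot: [2.87, 1.277, 0.001]
wrist_force: [-0.7, 0.1, 0.5]
width: 0.399
grip_force: 0.0
```

```bash
python3 st.py
```

```text
34.8 w [ 0.61108547 -0.1660305   0.01317359] b [152.40813726 -95.84710111] byaw -128.9608594820021 wid 0.3989705323241494 0.0 [-0.74002138  0.12923569  0.53570274]
```

carry_out --series "0 0 0 0;0 0 0 0;0 0 0 0;0 0 0 0;0 0 0.045 0;0 0 0.045 10.6;-0.0126 0.002 0 10.6;-0.0126 0.002 0 10.6;-0.0126 0.002 0 10.6;-0.0126 0.002 0 10.6;-0.0126 0.002 0 10.6;-0.0126 0.002 0 10.6;-0.0126 0.002 0 10.6;-0.0126 0.002 0 10.6;-0.0126 0.002 0 10.6;-0.0126 0.002 0 10.6;-0.0126 0.002 0 10.6;-0.0124 0.002 0 12.4e0" --jaw -1

```text
out of range: a turn must lie within [-10.7, 10.7]
```

carry_out --series "0 0 0 0;0 0 0 0;0 0 0 0;0 0 0 0;0 0 0.045 0;0 0 0.045 9;-0.0126 0.002 0 10;-0.0126 0.002 0 10;-0.0126 0.002 0 10;-0.0126 0.002 0 10;-0.0126 0.002 0 10;-0.0126 0.002 0 10;-0.0126 0.002 0 10;-0.0126 0.002 0 10;-0.0126 0.002 0 10;-0.0126 0.002 0 10;-0.0126 0.002 0 10;-0.0124 0.002 0 10;0 0 -0.02 0;0 0 0 0" --jaw -1

```text
time: 37.3
tool_pos: [0.4577, -0.1415, 0.0815]
tcp_rot: [-0.083, -3.138, -0.001]
wrist_force: [-0.1, 0.1, -0.2]
width: 0.171
grip_force: 52.3
```

```bash
python3 -c "import blk"; python3 look.py
python3 - <<'E'
import look
from look import *
print(buds(0,-80,67+38),mark(0,-80,49+38))
E
```

```text
37.3 [ 0.45773401 -0.14148918  0.08145113] 0.1709132632085885 52.319589257240295 [-0.1  0.1 -0.2]
tcp b [ -2.03298156 -79.51039766] yaw -3.0472116661996127
rib 0
0 bud (1219, array([  -0.9, -159. ]), array([35.2, 15.6]), 0.5) mark (35, array([  25.2, -159.1]), np.float64(2.1), np.float64(49.5)) tilt mrad [-6.7 10.1 49.4]
1 bud None mark None tilt mrad None
2 bud (1175, array([-2.2, -0.1]), array([15.1, 34.6]), -0.9) mark (43, array([24.3,  0.4]), np.float64(0.9), np.float64(49.2)) tilt mrad [-15.8  -3.1  49.4]
3 bud None mark None tilt mrad None
4 bud None mark None tilt mrad None
(1468, array([  0.9, -79.1]), array([33.4, 14.6]), 0.6) None
```

carry_out --series "-0.0008 -0.0004 -0.025 0;0 0 -0.008 0;0 0 -0.005 0;0 0 -0.001 0;0 0 0 0"

```text
time: 37.98
tool_pos: [0.4584, -0.1425, 0.0449]
tcp_rot: [-0.083, -3.139, -0.0]
wrist_force: [-5.4, 2.0, 7.7]
width: 0.173
grip_force: 53.3
```

```bash
python3 st.py
```

```text
37.975 w [ 0.45840999 -0.14247152  0.04489657] b [ -1.30562428 -80.45533052] byaw 0.02202800858108772 wid 0.1731131554576338 53.32252085208893 [-5.36394883  1.99903043  7.67714394]
```

carry_out --series "0 0 0 0;0 0 0 0;0 0 0 0;0 0 0.04 0;0 0 0.05 0;0.0123 0.0047 0.01 -9.4;0.0123 0.0047 0.01 -9.4;0.0123 0.0047 0.01 -9.4;0.0123 0.0047 0.01 -9.4;0.0123 0.0047 0.01 -9.4;0.0123 0.0047 0.01 -9.4;0.0123 0.0047 0.01 -9.4;0.0123 0.0047 0.01 -9.4;0.0123 0.0047 0.01 -9.4;0 0 0 0;0 0 0 0" --jaw -0.2

```text
time: 39.98
tool_pos: [0.5686, -0.1002, 0.2228]
tcp_rot: [-2.171, -2.269, 0.001]
wrist_force: [-0.2, -0.7, -0.7]
width: 0.4
grip_force: 0.0
```

```bash
python3 -c "import blk"; python3 look.py;python3 tray.py
python3 - <<'E'
from h import *
f=np.load('pics/blk.npz');cv2.imwrite('pics/w7.png',f['p'])
E
```

```text
39.975 [ 0.56859279 -0.10017931  0.22280784] 0.39965069714516577 0.0 [-0.2 -0.7 -0.7]
tcp b [106.46759228 -32.35321881] yaw -87.47573793579578
rib 0
0 bud (291, array([ 1.000e-01, -1.586e+02]), array([15.1, 34.8]), -0.7) mark (21, array([  21.1, -158.5]), np.float64(4.1), np.float64(49.0)) tilt mrad [ 5.8 -8.7 49.6]
1 bud (373, array([  3.3, -78.9]), array([15.4, 34.8]), -0.7) mark (44, array([ 25. , -79.7]), np.float64(0.6), np.float64(48.9)) tilt mrad [14.2 10.9 49.3]
2 bud (460, array([-1. ,  0.6]), array([34.2, 15.4]), 1.2) mark (49, array([21.5,  0.9]), np.float64(2.4), np.float64(49.2)) tilt mrad [-8.9  1.4 49.5]
3 bud None mark None tilt mrad None
4 bud None mark None tilt mrad [ 3.7 65.9 50.4]
bud 359 b [221.8 -26.9] w [ 0.6841 -0.1009] [15.7 35.4] -83.8 mark (40, array([220. ,  -3.7]), np.float64(94.6), np.float64(19.3))
bud 300 b [ 219.2 -100.7] w [ 0.6775 -0.1745] [15.2 34.3] -78.9 mark (33, array([215.3, -79. ]), np.float64(100.1), np.float64(19.2))
```

View pics/w7.png

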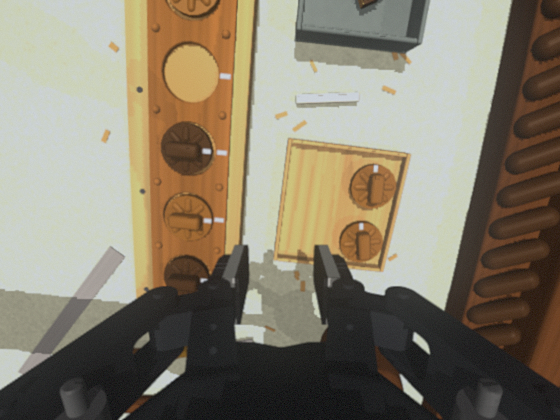

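carry_out --series "0.038 -0.0002 -0.01 0;0.038 -0.0002 -0.03 0;0.0385 -0.0002 -0.03 0;0 0 -0.05 0;0 0 -0.05 0;0 0 -0.03 0;0 0 -0.0105 0;0 0 0 0;0 0 0 0"

```text
time: 41.15
tool_pos: [0.6854, -0.1011, 0.0152]
tcp_rot: [2.173, 2.265, 0.003]
wrist_force: [0.2, -0.4, -0.1]
width: 0.402
grip_force: 0.0
```

```bash
python3 st.py
```

```text
41.15 w [ 0.68535619 -0.10114646  0.01518869] b [223.11670169 -27.09845287] byaw -84.57162147586546 wid 0.4021560547082599 0.0 [ 0.23018539 -0.36992185 -0.08507491]
```

carry_out --series "0 0 -0.002 0;0 0 0 0"

```text
time: 41.4
tool_pos: [0.6844, -0.1009, 0.0121]
tcp_rot: [2.174, 2.266, 0.001]
wrist_force: [0.7, 0.2, 1.6]
width: 0.4
grip_force: 0.0
```

carry_out --series "0 0 0 0;0 0 0 0;0 0 0 0;0 0 0 0;0 0 0.045 0;0 0 0.045 0;-0.0217 0.0119 0 -9.6;-0.0217 0.0119 0 -9.6;-0.0217 0.0119 0 -9.6;-0.0217 0.0119 0 -9.6;-0.0217 0.0119 0 -9.5;-0.0217 0.0119 0 -9.5;-0.0217 0.0119 0 -9.5;-0.0217 0.0119 0 -9.5;-0.0215 0.0118 0 -9.5;-0.0215 0.0118 0 -9.5;0 0 -0.02 0;0 0 0 0;0 0 0 0" --jaw -1

```text
time: 43.78
tool_pos: [0.4672, 0.018, 0.0811]
tcp_rot: [3.14, -0.083, -0.001]
wrist_force: [0.4, -0.4, 0.0]
width: 0.173
grip_force: 51.4
```

```bash
python3 -c "import blk"; python3 look.py
python3 - <<'E'
import look
from look import *
print(buds(0,80,67+37),mark(0,80,49+37))
E
```

```text
43.775 [0.46721411 0.01796378 0.08106883] 0.1726526867601531 51.39126777648926 [ 0.4 -0.4  0. ]
tcp b [-1.06115853 80.22116906] yaw 176.96330197388096
rib (np.int64(1457), array([ -6.8, 242.4]), array([36. , 19.2]), 0.9)
0 bud None mark None tilt mrad None
1 bud (1160, array([  3. , -79.1]), array([16.4, 34.9]), -0.3) mark (95, array([ 25.2, -79.7]), np.float64(0.6), np.float64(49.4)) tilt mrad [ 8.7  4.6 49.5]
2 bud (1165, array([-0.8,  1.1]), array([35. , 14.9]), 0.5) mark (102, array([21.9,  0.7]), np.float64(1.9), np.float64(49.4)) tilt mrad [-9.7  9.1 49.4]
3 bud None mark None tilt mrad None
4 bud (1179, array([  2.6, 160.1]), array([15.3, 34.3]), -0.4) mark (131, array([ 25.2, 160.7]), np.float64(1.6), np.float64(49.4)) tilt mrad [15.7 -3.3 49.4]
(2087, array([ 0.7, 78.3]), array([35.9, 27.1]), 15.1) (181, array([22.8, 80.9]), np.float64(2.3), np.float64(88.8))
```

carry_out --series "0.0006 -0.0003 -0.025 0;0 0 -0.008 0;0 0 -0.005 0;0 0 -0.001 0;0 0 0 0"

```text
time: 44.45
tool_pos: [0.4682, 0.0177, 0.0425]
tcp_rot: [-3.14, 0.083, -0.001]
wrist_force: [0.1, -0.4, -0.4]
width: 0.169
grip_force: 51.4
```

carry_out --series "0 0 0 0;0 0 0 0;0 0 0 0;0 0 0.04 0;0 0 0.05 0;0.02 -0.02 0.04 0;0.02 -0.02 0.04 0;0.03 -0.02 0.02 0;0 0 0 0;0 0 0 0" --jaw -0.2

```text
time: 45.7
tool_pos: [0.5367, -0.042, 0.231]
tcp_rot: [-3.14, 0.084, 0.003]
wrist_force: [-1.0, 0.2, 0.2]
width: 0.402
grip_force: 0.0
```

```bash
python3 -c "import blk"; python3 look.py;python3 tray.py
python3 - <<'E'
from h import *
f=np.load('pics/blk.npz');cv2.imwrite('pics/w8.png',f['p'])
E
```

```text
45.7 [ 0.53674831 -0.04202159  0.2310157 ] 0.40178257968477377 0.0 [-1.   0.2  0.2]
tcp b [71.56999866 24.0254019 ] yaw 176.94399847699864
rib (np.int64(407), array([ -6.9, 242.7]), array([36.1, 18.4]), 0.6)
0 bud (336, array([   0.4, -158.9]), array([35.4, 15.8]), 2.1) mark (42, array([  22.7, -159.4]), np.float64(1.5), np.float64(49.0)) tilt mrad [-1.  11.3 49.3]
1 bud (334, array([  3.3, -80.6]), array([34.5, 15. ]), 0.7) mark (45, array([ 24.9, -80. ]), np.float64(0.1), np.float64(49.0)) tilt mrad [12.5 -3.7 49.3]
2 bud (330, array([-0.7,  1.1]), array([34.6, 14.4]), 1.4) mark (40, array([21.6,  0.8]), np.float64(2.1), np.float64(49.2)) tilt mrad [-17.3  11.7  49.4]
3 bud (174, array([ 6.5, 81.1]), array([25.1, 15. ]), 0.5) mark (45, array([23.8, 80.7]), np.float64(1.7), np.float64(49.3)) tilt mrad [12.3  4.5 49.3]
4 bud (337, array([  3.1, 159.7]), array([16. , 34.5]), -0.5) mark (43, array([ 25.1, 160.7]), np.float64(1.6), np.float64(49.2)) tilt mrad [15.6  1.1 49.4]
bud 475 b [ 219.7 -101.1] w [ 0.678  -0.1749] [16.6 34.3] -81.1 mark (53, array([215.4, -79.3]), np.float64(101.3), np.float64(19.1))
```

View pics/w8.png

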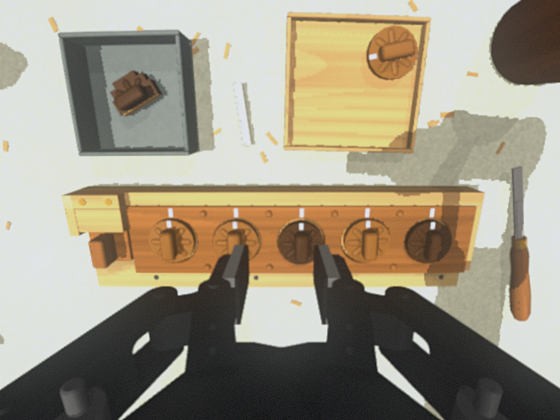

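```bash
python3 -c "
from workcell import bot
print(bot.finish_job())"
```

```text
the job is handed in; nothing more can be done
None
```

The job is handed in at about 46 s: the last camera check showed the block home, the one split rosette in the box, all five recesses flat with their marks within about 2.5 mm, and the left-over spare in the tray; the hand-in gave no verdict, and the first grasp missed because the fingertips stand about 11 mm behind the TCP, not 14 mm ahead as stated.

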